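Open the quick vise on the watch band cart

ROBOT

A 6-joint arm with a two-finger parallel gripper is mounted at the origin on the work surface. World frame = base frame: x ahead of the robot, y to its left, z up, the work surface at z = 0. Lengths are in mm, angles in rad, forces in N, time in s.
With the tool pointing down it reaches from about 350 to 775 mm from the base axis. Payload 7.3 kg.
Tool frame: the origin (TCP) lies midway between the tips of the shut fingers; the grasp point (between the pads) lies 19 mm behind it (bot.tcp_to_grasp is the distance from the TCP to the grasp point, in mm); z points along the fingers, y is the line along which they close (so a half turn about z gives the same grasp; the last joint's range is limited). The gripper opens to 92 mm and grips with 3 to 60 N. Pads are 19 mm wide; open, the fingers measure 130 mm over their backs; the gripper's body (75 mm by 190 mm) begins 47 mm behind the grasp point.
Start: joints at [-1.346, 0.342, 1.524, -0, 1.275, -0.146], TCP at [190.263, -489.331, 226.741] pointing down, gripper open.
Joint ranges: [-2.53, 2.53], [-0.77, 2.02], [0.04, 2.7], [-1, 4.14], [0.28, 2.66], [-3.11, 3.11]. Speed limits (rad/s): [2.57, 2.57, 3.14, 3.14, 3.14, 3.14].

INTERFACE

Orientations are given as [roll, pitch, yaw] about the fixed x, y, z axes, in that order (R = Rz(yaw) Ry(pitch) Rx(roll)).
In Python, from plant import bot, viewer gives the robot as it stands. The module is installed in compiled form; this text tells all that it offers.
- The arm moves only by the shell command python3 -m handwheel 'ROWS'. ROWS is text: rows parted by semicolons, each of 7 numbers parted by spaces: the shift along the tool's x, y, z scaled (see below), then the turn, a rotation vector about the tool's x, y, z scaled (see below), then the opening, from -1 (shut) to 1 (fully open), so that 0 is half open. In form: tx ty tz rx ry rz gripper; .... A call has 1 to 8 rows; each row is the pose to reach, as a shift and turn from the pose commanded when the call began, along the tool's axes at that moment, turning the shorter way round; what a row does not reach only later rows make up. The controller multiplies each number of a shift by 10 cm and each number of a turn by pi rad. A row lasts 1/12 s, in which the tool goes at most 41.7 mm and 7.16 degrees, less where a joint would pass 70% of its speed; a pose out of reach is approached as far as the arm can. A call with a number of a shift or a turn outside -1 to 1 is refused whole. A call with a gripper value outside its range is refused whole. The fingers move at their own pace and stop on an object; the grip force is fixed at half the most. Time passes only in rows, so rows that repeat a pose let the fingers close. It gives the time, the measured TCP pose, the force, the opening and the grip force at its end, in the units of the state.
- bot.get_obs(): the state, without advancing time (a new reading comes with each control period).
- viewer.capture(name): name is "scene" or "top" or "wrist"; returns a dict with "frame" (400x640x3 uint8, red, green, blue), "fov_y" (degrees; the focal length in pixels is half the picture's height over the tangent of half this angle, whatever the lens; pixels are square), "cx", "cy" (the principal point, pixels), "T" (4x4, takes a point from camera to world coordinates). Camera axes: x right, y down, z forward; pixel columns grow to the right and rows downward; lengths in mm; the calibration is good to about 2 mm. A picture is of the moment at which its call begins. There is no depth.
- bot.close_job(): hands the job in; it is judged then, once.
Trained networks look in a picture, given as the dict that the camera call returned (one of the last four; its "shot" number tells which), for a name from the list of things; names that differ only in an ending like _2 or _b are one class to them, and where a whole thing is asked for, a point or a joint stands for the part that bears it (a point fixed in the world has none). Each returns a list of dicts, best first, with "score" (0 to 1); they miss things now and then, are a little off and sometimes report something else, mostly with a low value. They report only what shows in the picture. A call takes as long as a camera call. They do not tell look-alikes from the thing itself.
- viewer.recognise(target, picture): "centre" ([column, row] in pixels, amid what is visible of it).
- viewer.cut_out(target, picture): "pixels" (400x640 bool, what is visible of it) and "centre" ([column, row] in pixels, amid what is visible of it).
The state is a dict: "time": time; "joint_positions": joint angles; "dq": joint speeds; "tau": joint torques, N m; "tool_pos": TCP position; "tcp_rot": TCP orientation; "contact_force": force on the tool from outside, world axes, zero at the start; "moment": the same for the moment, N m; "grip_width": finger opening in mm; "finger_force": force on a finger pad.
Only numpy, scipy, OpenCV 4.12 (cv2) and the standard library are available. Lean on these libraries where they do the work, as an engineer would, in place of code of your own. Each camera call takes 0.05 s, during which the arm holds its last target. There are 200 camera calls.

TASK

The small quick vise screwed to the cart top has been left partly closed: open it right up for the next watch. With your fingertips press down the release button on top of the sliding jaw and, keeping it down, push the jaw back along its toothed bar, away from the fixed jaw, until it stands against the end stop; then let the button spring fully up again and come away. Pick nothing up, and leave everything else on the cart where it lies.

Things in the scene. Friction and masses are not known exactly. Their poses are not given: they have to be found in the camera images.
- vise: quick vise screwed to the cart top, grey, 226 mm long, 84 mm wide. Origin on the cart top under its middle, z up. Its x axis runs along the level toothed bar (22 mm wide, tooth tips 32 mm above the cart top) from the fixed jaw to the end stop: +x is the way it opens. The steel sliding jaw (68 mm long, 60 mm wide, top 46 mm above the cart top) rides on the bar between them
- fixed_jaw (a point): centre of the white clamping face of the vise's fixed jaw, a block 60 mm wide and 47 mm tall at one end of the bar; the face looks along vise +x
- end_stop (a point): centre of the face of the end stop, a post 46 mm wide and 43 mm tall at the far end of the bar; the back of the sliding jaw, 34 mm behind the centre of the button, meets it when the vise is fully open
- jaw (a joint): the gap between the two jaws in m: 0 shut, 0.110 fully open with the back of the sliding jaw against the end stop; starts between 0.01 and 0.06. The ratchet blocks the jaw from opening (vise +x) unless the release button is held down; it may always be pushed shut, and it stays where it is left. With the button down it slides with about 2 N
- release (a joint): how far the release button is pressed, in m: 0 up, 0.007 fully down on its hard stop. The ratchet lets go beyond about 0.004. The spring takes about 3 N at first and 5.5 N fully down; let go, the button springs up by itself and the ratchet catches
- button_top (a point): centre of the top of the release button, a black ribbed rectangular pad 28 mm along the bar by 30 mm across, on top of the sliding jaw and moving with it. Its top is 55 mm above the cart top when up; pressed 7 mm down it is still 2 mm proud of the jaw's top. Nothing stands close to it except the thumb rest
- thumb_rest (a point): on the sliding jaw: the flat upright face of the raised steel thumb rest, part of the jaw, 24 mm from the centre of the button towards vise +x, 44 mm wide, from 46 to 70 mm above the cart top. A fingertip on the button pushes the jaw open by this face, which looks back along vise -x; this point is 60 mm above the cart top
- bezel: bystander: black resin watch bezel, a ring 48 mm across and 9 mm high, lying beside the vise; origin at the centre of its underside
- loupe: bystander: brass eye loupe, 34 mm across, 30 mm high, standing beside the vise; origin at the centre of its underside
- driver: bystander: screwdriver with a cork handle, 150 mm long and 26 mm thick, lying beside the vise; origin under its middle, x along it towards the tip
- jar: bystander: glass jar 76 mm across, 95 mm high; origin at the centre of its underside
- funnel: bystander: dented copper funnel, 107 mm across, sitting in the jar's mouth, its top 137 mm above the cart top; origin on its axis at the height of the jar's rim
- bracelet1: bystander: lowest of a stack of three closed steel link bracelets lying on their edges, each an oval 70 by 60 mm, 20 mm high; origin at the centre of its underside
- bracelet2: bystander: the middle bracelet of the stack, like the lowest
- bracelet3: bystander: the top bracelet of the stack, its top 60 mm above the cart top, like the lowest
Not all that is in view belongs to the job. What is shaped like the vise but red or yellow is not meant.

How it is judged (in metres and radians):
On the way, in this order (a step that is already met when the one before it is completed fails the run):
1. the fingertips press the release button down until the ratchet lets go (value of joint release above 0.0045 m and contact force between the fingers and release above 1 N), for 0.1 s.
2. the sliding jaw is pushed back to the end stop (value of joint jaw above 0.106 m), for 0.1 s.
At the end, for the whole second after the job is handed in: the sliding jaw is at rest within 4 mm of its end stop, the release button is up again (within 2 mm), and every bystander is within 15 mm of where it began (value of joint jaw above 0.106 m and value of joint release below 0.002 m and velocity of joint jaw between -0.01 and 0.01 m/s and distance of each of bezel, loupe, driver, jar, funnel, bracelet1, bracelet2, bracelet3 from where it was at the start of the episode below 0.015 m); the robot touches nothing.
It fails at once if the bezel or the loupe is pushed aside or lifted (more than 15 mm) (distance of any of bezel, loupe from where it was at the start of the episode above 0.015 m).
It fails at once if the screwdriver is pushed aside or lifted (more than 15 mm) (distance of driver from where it was at the start of the episode above 0.015 m).
It fails at once if the jar or the funnel is pushed aside or lifted (more than 15 mm) (distance of any of jar, funnel from where it was at the start of the episode above 0.015 m).
It fails at once if a bracelet of the stack is pushed aside or lifted (more than 15 mm) (distance of any of bracelet1, bracelet2, bracelet3 from where it was at the start of the episode above 0.015 m).
It also fails if it takes over 35 s, if anything falls off the work surface, if the arm or the gripper's body presses on something with over 40 N, if the wrist force passes 120 N, or if a joint passes its speed limit or range.

## Working session

There is one attempt and no reset: what is moved stays moved. The work goes in short steps, Python scripts to look and compute and a shell command to move; the robot and the scene stay as the last step left them, time stands still between calls to the robot, and variables do not carry over. Pictures are saved under pics/ and viewed, at most 10 in all, crops included, and the job is handed in when it is done.

```bash
mkdir -p pics; cat > h.py <<'E'
import numpy as np, cv2
from plant import bot, viewer
def f(p): return 200/np.tan(np.radians(p["fov_y"])/2)
def ray(p,px,z):
    T=np.array(p["T"]); d=T[:3,:3]@np.array([(px[0]-p["cx"])/f(p),(px[1]-p["cy"])/f(p),1])
    return T[:3,3]+d*(z-T[2,3])/d[2]
def proj(p,X):
    T=np.array(p["T"]); c=T[:3,:3].T@(np.array(X)-T[:3,3]); return c[:2]/c[2]*f(p)+[p["cx"],p["cy"]]
def save(n,p): cv2.imwrite(f"pics/{n}.png",p["frame"][:,:,::-1])
E
python3 - <<'E'
from h import *
o=bot.get_obs(); print(o)
ps={c:viewer.capture(c) for c in("scene","top")}
cv2.imwrite("pics/a.png",cv2.resize(np.vstack([ps[c]["frame"] for c in ps])[:,:,::-1],(480,600),interpolation=cv2.INTER_AREA))
save("top",ps["top"]);save("scene",ps["scene"])
H=dict(vise=20,fixed_jaw=25,end_stop=25,button_top=55,thumb_rest=60,jar=50,funnel=137,bezel=5,loupe=30,driver=13,bracelet3=60)
for c,p in ps.items():
  for n,z in H.items():
    for r in viewer.recognise(n,p)[:4]: print(c,n,round(r["score"],2),np.round(r["centre"]),np.round(ray(p,r["centre"],z)))
E
```

```text
{'time': 0.0, 'joint_positions': array([-1.34602884e+00,  3.42718561e-01,  1.52501113e+00, -4.35079146e-06,
        1.27539678e+00, -1.46031331e-01]), 'dq': array([-0.00055386, -0.00103604, -0.00022104, -0.00095802, -0.000295  ,
       -0.00161002]), 'tau': array([-2.85335656e-03, -4.31245780e+01, -2.44226468e+01,  7.14635476e-02,
        5.58848656e-02, -9.45582701e-05]), 'tool_pos': array([ 190.15210114, -488.91993451,  226.04917951]), 'tcp_rot': array([-3.14007456e+00, -2.19073899e-04,  3.70799922e-01]), 'contact_force': array([0.1018627 , 0.43179054, 0.18094336]), 'moment': array([0.04932556, 0.02646407, 0.0219282 ]), 'finger_force': 0.0, 'grip_width': 91.2568860484867}
scene vise 0.93 [362. 201.] [525. 135.  20.]
scene vise 0.88 [231. 240.] [ 309. -138.   20.]
scene vise 0.69 [283. 157.] [236. 199.  20.]
scene vise 0.63 [335. 287.] [ 584. -135.   20.]
scene fixed_jaw 0.96 [235. 241.] [ 324. -139.   25.]
scene fixed_jaw 0.95 [335. 288.] [ 586. -141.   25.]
scene fixed_jaw 0.73 [289. 160.] [264. 191.  25.]
scene fixed_jaw 0.72 [357. 201.] [516. 127.  25.]
scene end_stop 0.97 [365.
[... 1497 characters left out ...]
79. -115.   25.]
top button_top 0.66 [372. 162.] [ 566. -151.   55.]
top button_top 0.66 [372. 164.] [ 561. -151.   55.]
top button_top 0.58 [376. 265.] [ 289. -163.   55.]
top button_top 0.44 [242. 287.] [227. 197.  55.]
top thumb_rest 0.79 [371. 162.] [ 566. -148.   60.]
top thumb_rest 0.71 [375. 261.] [ 300. -159.   60.]
top thumb_rest 0.59 [246. 283.] [238. 186.  60.]
top jar 0.59 [185. 186.] [498. 357.  50.]
top jar 0.59 [161. 179.] [517. 424.  50.]
top funnel 0.76 [162. 178.] [510. 391. 137.]
top loupe 0.59 [360. 192.] [ 487. -119.   30.]
top driver 0.77 [392. 144.] [ 625. -213.   13.]
top bracelet3 0.62 [461. 157.] [ 582. -393.   60.]
top bracelet3 0.55 [359. 161.] [ 568. -116.   60.]
```

View pics/top.png

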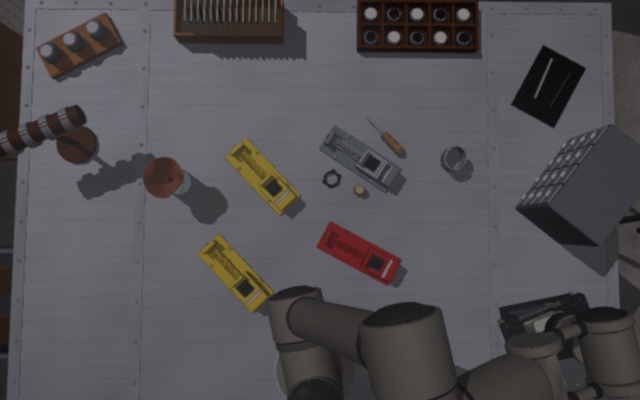

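View pics/scene.png

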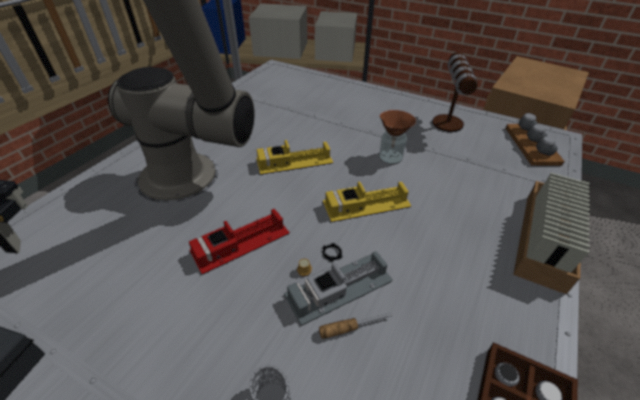

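The top view shows the grey vise at about (360,159), with the fixed jaw's white face at lower right (about (388,178)) and the end stop at upper left (about (328,140)). Look-alikes are the red one at (360,253) and the yellow ones at (263,176) and (235,272). I choose the grey one and check it in a close crop.

```bash
python3 - <<'E'
from h import *
ps={c:viewer.capture(c) for c in("top","scene")}
p=ps["top"]; a=cv2.resize(p["frame"][110:210,300:420],(480,400),interpolation=cv2.INTER_CUBIC)
q=ps["scene"]; b=cv2.resize(q["frame"][240:340,270:400],(520,400),interpolation=cv2.INTER_CUBIC)
cv2.imwrite("pics/crop.png",cv2.resize(np.hstack([a,b])[:,:,::-1],(800,320)))
for c,p,near in(("top",ps["top"],(360,159)),("scene",q,(338,288))):
  for n,z in dict(vise=15,fixed_jaw=25,end_stop=25,button_top=55,thumb_rest=60).items():
    for r in viewer.cut_out(n,p)[:6]:
      if np.hypot(*(np.array(r["centre"])-near))>50: continue
      m=r["pixels"]; rc=cv2.minAreaRect(np.argwhere(m)[:,::-1].astype(np.float32))
      print(c,n,round(r["score"],2),m.sum(),np.round(rc[0]),np.round(rc[1]),np.round(ray(p,rc[0],z)), [np.round(ray(p,x,z)[:2]).tolist() for x in cv2.boxPoints(rc)])
E
```

```text
top vise 0.94 2397 [359. 159.] [81. 30.] [ 581. -119.   15.] [[606.0, -0.0], [679.0, -46.0], [556.0, -237.0], [484.0, -191.0]]
top fixed_jaw 0.95 2361 [359. 159.] [81. 31.] [ 580. -117.   25.] [[604.0, 0.0], [677.0, -46.0], [555.0, -235.0], [483.0, -189.0]]
top fixed_jaw 0.69 591 [371. 164.] [26. 23.] [ 565. -150.   25.] [[556.0, -103.0], [612.0, -138.0], [573.0, -198.0], [518.0, -163.0]]
top end_stop 0.66 2327 [359. 159.] [80. 30.] [ 580. -118.   25.] [[606.0, -2.0], [676.0, -47.0], [554.0, -233.0], [485.0, -188.0]]
top button_top 0.57 110 [371. 163.] [10. 11.] [ 564. -149.   55.] [[559.0, -129.0], [584.0, -146.0], [569.0, -169.0], [543.0, -152.0]]
top thumb_rest 0.77 628 [370. 165.] [26. 25.] [ 559. -145.   60.] [[549.0, -98.0], [607.0, -135.0], [569.0, -193.0], [511.0, -155.0]]
scene vise 0.81 4036 [338. 284.] [ 43. 106.] [ 585. -123.   15.] [[485.0, -191.0], [610.0, 28.0], [689.0, -54.0], [565.0, -247.0]]
scene fixed_jaw 0.56 3849 [338. 285.] [ 42. 105.] [ 587. -130.   25.] [[490.0, -197.0], [612.0, 17.0], [688.0, -62.0], [567.0, -250.0]]
scene fixed_jaw 0.52 198 [332. 252.] [18. 19.] [537. -58.  25.] [[505.0, -45.0], [544.0, -23.0], [567.0, -71.0], [530.0, -91.0]]
scene button_top 0.58 210 [326. 281.] [15. 14.] [ 570. -153.   55.] [[549.0, -155.0], [564.0, -128.0], [591.0, -151.0], [575.0, -176.0]]
scene thumb_rest 0.6 1225 [328. 286.] [35. 40.] [ 580. -166.   60.] [[529.0, -178.0], [569.0, -102.0], [630.0, -154.0], [590.0, -222.0]]
```

View pics/crop.png

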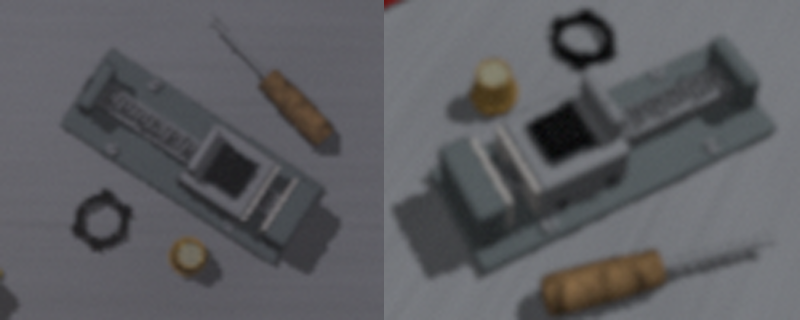

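The crop confirms it: grey vise, fixed jaw and white face at lower right, end stop at upper left, and the thumb rest on the stop side of the black button (top image about (371,163)). Both cameras put the button near (566,-150) and the vise yaw at about 57°, with gap and reach plausible. I'm moving above it with the fingers shutting.

```bash
python3 -m handwheel '1 -0.38 0 0 0 0 -1;1 -0.38 0 0 0 0 -1;1 -0.38 0 0 0 0 -1' >/dev/null
python3 -m handwheel '1 -0.38 0 0 0 0 -1;1 -0.38 0 0 0 0 -1;1 -0.38 0 0 0 0 -1'
python3 -m handwheel '1 -0.38 0 0 0 0 -1;1 -0.38 0 0 0 0 -1;1 -0.38 0 0 0 0 -1' >/dev/null
python3 -m handwheel '1 -0.38 0 0 0 0 -1;1 -0.38 0 0 0 0 -1;1 -0.38 0 0 0 0 -1'
python3 -m handwheel '0.72 -0.28 0 0 0 -0.2 -1;0.72 -0.28 0 0 0 -0.2 -1;0.72 -0.28 0 0 0 -0.2 -1;0.72 -0.28 0 0 0 -0.2 -1;0.72 -0.28 0 0 0 -0.2 -1;0.72 -0.28 0 0 0 -0.2 -1;0.72 -0.28 0 0 0 -0.2 -1'
python3 - <<'E'
from h import *
o=bot.get_obs(); print(o["time"],o["tool_pos"],o["tcp_rot"],o["joint_positions"],o["contact_force"],o["grip_width"])
p=viewer.capture("wrist"); save("wrist",p)
for n,z in dict(vise=15,fixed_jaw=25,end_stop=25,button_top=55,thumb_rest=60).items():
    for r in viewer.cut_out(n,p)[:3]:
      m=r["pixels"]; rc=cv2.minAreaRect(np.argwhere(m)[:,::-1].astype(np.float32))
      print(n,round(r["score"],2),m.sum(),np.round(rc[0]),np.round(rc[1]),np.round(ray(p,rc[0],z)), [np.round(ray(p,x,z)[:2]).tolist() for x in cv2.boxPoints(rc)])
E
```

```text
time: 2.3
tool_pos: [351.3, -343.3, 226.9]
tcp_rot: [-3.141, -0.001, 0.372]
contact_force: [0.4, -0.3, 0.5]
grip_width: 56.5
finger_force: 0.0
time: 2.8
tool_pos: [510.4, -199.8, 226.8]
tcp_rot: [-3.141, -0.001, 0.373]
contact_force: [-0.2, 0.4, -0.4]
grip_width: 16.3
finger_force: 0.0
time: 3.38
tool_pos: [564.9, -150.5, 226.6]
tcp_rot: [-3.141, 0.0, 0.996]
contact_force: [-0.2, -0.7, -0.5]
grip_width: 0.5
finger_force: 0.0
3.3833 [ 564.94389338 -150.49595117  226.62341164] [-3.14148113e+00  1.02792626e-04  9.95617779e-01] [-3.91352943e-01  4.52425046e-01  1.35297369e+00 -8.29448716e-05
  1.33632236e+00  1.83844886e-01] [-0.1612943  -0.73271248 -0.5186711 ] 0.49653809559407036
vise 0.92 10633 [141. 250.] [191.  81.] [ 321. -114.   15.] [[338.0, 2.0], [425.0, -32.0], [302.0, -252.0], [193.0, -215.0]]
vise 0.88 15732 [324. 129.] [216.  80.] [ 590. -114.   15.] [[614.0, -3.0], [681.0, -47.0], [560.0, -249.0], [479.0, -196.0]]
vise 0.77 4543 [110.  28.] [ 55. 103.] [464.  88.  15.] [[438.0, 133.0], [523.0, 78.0], [490.0, 40.0], [401.0, 98.0]]
fixed_jaw 0.93 4464 [109.  28.] [ 55. 102.] 
[... 277 characters left out ...]
82.0, -193.0], [614.0, -5.0], [679.0, -48.0], [562.0, -245.0]]
end_stop 0.69 4587 [110.  28.] [ 56. 103.] [467.  83.  25.] [[443.0, 127.0], [526.0, 73.0], [493.0, 36.0], [406.0, 92.0]]
button_top 0.68 788 [324. 174.] [27. 28.] [ 568. -148.   55.] [[564.0, -129.0], [587.0, -144.0], [572.0, -168.0], [548.0, -152.0]]
thumb_rest 0.89 1546 [142. 293.] [61. 70.] [ 320. -152.   60.] [[310.0, -103.0], [379.0, -140.0], [331.0, -204.0], [258.0, -165.0]]
thumb_rest 0.82 3748 [324. 170.] [67. 59.] [ 571. -144.   60.] [[565.0, -100.0], [613.0, -132.0], [578.0, -190.0], [526.0, -157.0]]
thumb_rest 0.59 940 [105.  10.] [19. 80.] [488.  79.  60.] [[464.0, 104.0], [522.0, 66.0], [512.0, 55.0], [454.0, 93.0]]
```

View pics/wrist.png

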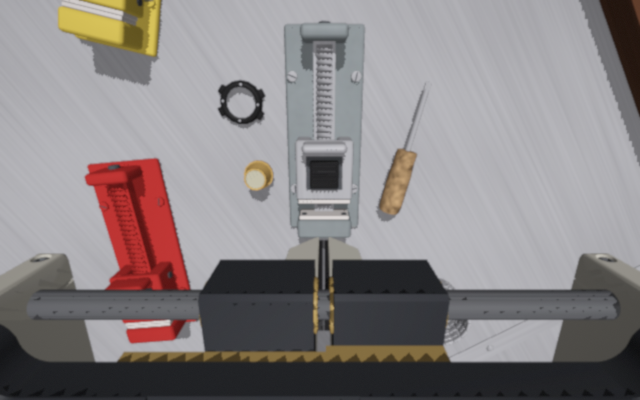

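The wrist view shows the grey vise upright in the picture and aligned with the tool. The button is at (324,174), the thumb rest just above it at row 148, the end-stop face near row 40, and the red vise off to the left. I'm descending partway to a spot 8 mm past the button centre, towards the thumb rest, and measuring again.

```bash
python3 -m handwheel '0.12 0.01 1 0 0 0 -1;0.12 0.01 1 0 0 0 -1;0.12 0.01 1 0 0 0 -1;0.12 0.01 1 0 0 0 -1;0.12 0.01 1 0 0 0 -1'
python3 - <<'E'
from h import *
o=bot.get_obs(); R=cv2.Rodrigues(np.array([0,0,1.])*o["tcp_rot"][2])[0][:2,:2]
p=viewer.capture("wrist"); save("wrist2",p)
for r in viewer.cut_out("button_top",p)[:2]:
      rc=cv2.minAreaRect(np.argwhere(r["pixels"])[:,::-1].astype(np.float32)); X=ray(p,rc[0],55)
      b=np.array([ray(p,x,55)[:2] for x in cv2.boxPoints(rc)])
      print(round(r["score"],2),rc,X,"along,left from tcp",R.T@(X-o["tool_pos"])[:2],((b-o["tool_pos"][:2])@R).round(1).tolist())
E
```

```text
time: 4.1
tool_pos: [572.1, -141.0, 126.4]
tcp_rot: [-3.14, 0.0, 0.999]
contact_force: [-0.9, -0.9, 0.7]
grip_width: 0.6
finger_force: 0.0
0.89 ((323.0, 220.0), (36.0, 40.0), 90.0) [ 568.14210752 -147.50822418   55.        ] along,left from tcp [-7.64179144 -0.1691311 ] [[6.4, 14.4], [6.4, -14.7], [-22.2, -15.3], [-22.2, 14.9]]
```

View pics/wrist2.png

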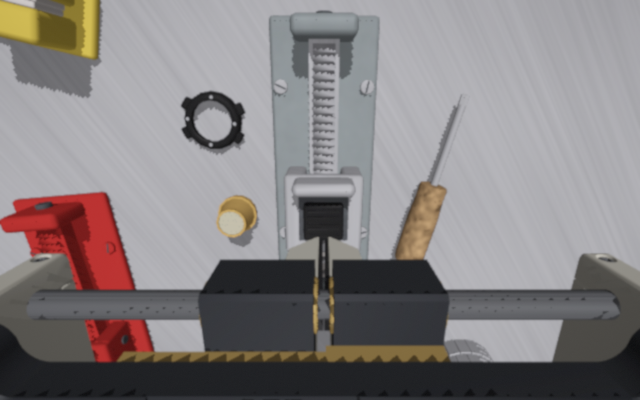

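The button's footprint measures 28.6 x 29.5 mm against a stated 28 x 30. The TCP sits 7.6 mm past its centre and on the axis, as planned. In the picture the button is at (323,220) and the thumb rest at row 188. I'm descending to just above it, then pressing.

```bash
python3 -m handwheel '0 0 0.4 0 0 0 -1;0 0 0.6 0 0 0 -1;0 0 0.68 0 0 0 -1;0 0 0.68 0 0 0 -1'
python3 -m handwheel '0 0 0.03 0 0 0 -1;0 0 0.06 0 0 0 -1;0 0 0.08 0 0 0 -1;0 0 0.09 0 0 0 -1;0 0 0.09 0 0 0 -1;0 0 0.09 0 0 0 -1'
```

```text
time: 4.53
tool_pos: [572.1, -141.1, 58.5]
tcp_rot: [-3.141, 0.0, 0.999]
contact_force: [0.3, -0.6, 0.1]
grip_width: 0.5
finger_force: 0.0
time: 5.03
tool_pos: [573.8, -141.6, 51.0]
tcp_rot: [3.138, -0.001, 0.999]
contact_force: [3.2, -1.4, 4.6]
grip_width: 0.4
finger_force: 2.3
```

```bash
python3 -m handwheel '0 0 0.015 0 0 0 -1;0 0 0.03 0 0 0 -1;0 0 0.03 0 0 0 -1;0 0 0.03 0 0 0 -1'
```

```text
time: 5.37
tool_pos: [573.8, -141.6, 48.6]
tcp_rot: [3.137, -0.001, 0.999]
contact_force: [1.8, -1.1, 11.7]
grip_width: 0.5
finger_force: 5.7
```

The button is on its stop: 48.6 mm against an expected 48, at 11.7 N. Now I push along +x, with a first short step to seat against the thumb rest.

```bash
python3 -m handwheel '0.04 0 0 0 0 0 -1;0.08 0 0 0 0 0 -1;0.12 0 0 0 0 0 -1;0.16 0 0 0 0 0 -1;0.2 0 0 0 0 0 -1;0.24 0 0 0 0 0 -1;0.28 0 0 0 0 0 -1;0.3 0 0 0 0 0 -1'
python3 - <<'E'
from h import *
p=viewer.capture("wrist"); save("wrist3",p)
o=bot.get_obs(); R=cv2.Rodrigues(np.array([0,0,1.])*o["tcp_rot"][2])[0][:2,:2]
for r in (25,30,35,40): print(r,R.T@(ray(p,(323,r),43)-o["tool_pos"])[:2])
E
```

```text
time: 6.03
tool_pos: [590.2, -116.4, 48.6]
tcp_rot: [3.137, -0.0, 0.999]
contact_force: [1.6, -2.5, 10.8]
grip_width: 0.1
finger_force: 5.6
25 [110.84221551  -0.49239688]
30 [108.84002692  -0.4907002 ]
35 [106.82115375  -0.48898938]
40 [104.78538657  -0.48726425]
```

View pics/wrist3.png

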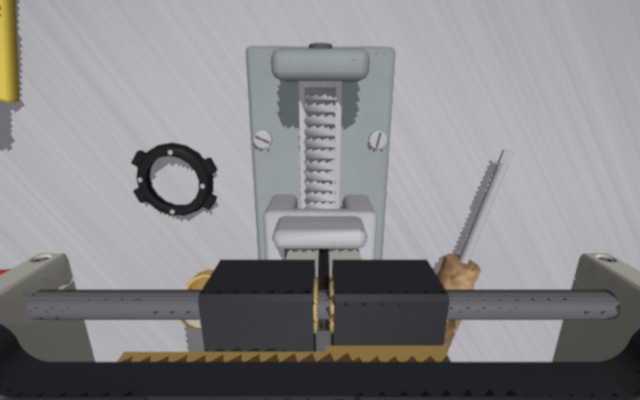

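The jaw is moving: its back is at row 197 and the end-stop face at row 82, so roughly 65 mm remain. Both lateral neighbours are clear.

```bash
python3 -m handwheel '0.07 0 0 0 0 0 -1;0.14 0 0 0 0 0 -1;0.21 0 0 0 0 0 -1;0.28 0 0 0 0 0 -1;0.35 0 0 0 0 0 -1;0.42 0 0 0 0 0 -1;0.49 0 0 0 0 0 -1;0.54 0 0 0 0 0 -1'
python3 -m handwheel '0.03 0 0 0 0 0 -1;0.06 0 0 0 0 0 -1;0.08 0 0 0 0 0 -1;0.1 0 0 0 0 0 -1;0.12 0 0 0 0 0 -1;0.12 0 0 0 0 0 -1'
```

```text
time: 6.75
tool_pos: [619.7, -70.9, 48.7]
tcp_rot: [3.137, -0.001, 0.999]
contact_force: [2.6, -3.5, 10.8]
grip_width: 0.3
finger_force: 5.1
time: 7.25
tool_pos: [625.5, -61.5, 48.6]
tcp_rot: [3.137, 0.0, 0.999]
contact_force: [0.9, -3.7, 11.4]
grip_width: 0.3
finger_force: 5.3
```

```bash
python3 -m handwheel '0.02 0 0 0 0 0 -1;0.04 0 0 0 0 0 -1;0.06 0 0 0 0 0 -1;0.06 0 0 0 0 0 -1'
python3 - <<'E'
from h import *
p=viewer.capture("wrist"); save("wrist4",p)
E
```

```text
time: 7.58
tool_pos: [626.5, -59.4, 48.5]
tcp_rot: [3.14, 0.006, 0.999]
contact_force: [-7.8, -14.5, 15.3]
grip_width: 0.4
finger_force: 10.8
```

View pics/wrist4.png

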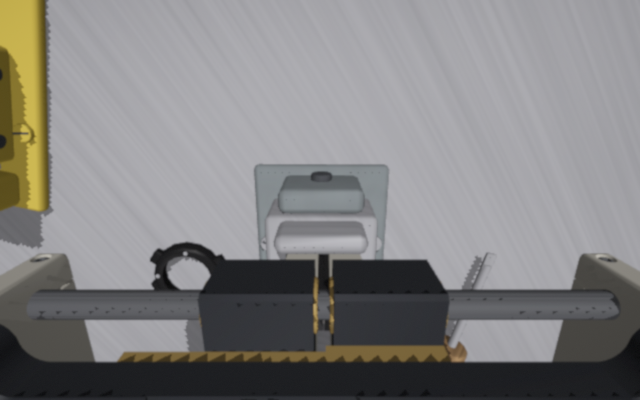

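The jaw's back is against the end stop (row 213, no gap) and the axial force rose to 16 N. I'm easing off slightly, then lifting straight up.

```bash
python3 -m handwheel '-0.02 0 0 0 0 0 -1;-0.02 0 -0.04 0 0 0 -1;-0.02 0 -0.08 0 0 0 -1;-0.02 0 -0.14 0 0 0 -1;-0.02 0 -0.25 0 0 0 -1;-0.02 0 -0.5 0 0 0 -1;-0.02 0 -0.8 0 0 0 -1;-0.02 0 -1 0 0 0 -1'
python3 -m handwheel '-0.5 0 -0.6 0 0 0 -1;-0.5 0 -0.6 0 0 0 -1;-0.5 0 -0.6 0 0 0 -1;-0.5 0 -0.6 0 0 0 -1;-0.5 0 -0.6 0 0 0 -1'
python3 - <<'E'
from h import *
p=viewer.capture("wrist"); save("wrist5",p)
for r in viewer.cut_out("button_top",p)[:2]:
      rc=cv2.minAreaRect(np.argwhere(r["pixels"])[:,::-1].astype(np.float32)); X=ray(p,rc[0],55)
      print(round(r["score"],2),rc,X, "moved",X[:2]-[568.1,-147.5], np.hypot(*(X[:2]-[568.1,-147.5])))
E
```

```text
time: 8.3
tool_pos: [626.6, -56.4, 149.2]
tcp_rot: [3.141, -0.001, 0.999]
contact_force: [-0.2, 0.1, 0.5]
grip_width: 0.5
finger_force: 0.0
time: 8.72
tool_pos: [598.9, -98.3, 206.3]
tcp_rot: [-3.14, -0.0, 0.999]
contact_force: [-0.0, -0.8, -0.2]
grip_width: 0.4
finger_force: 0.0
0.73 ((324.5, 145.0), (30.0, 33.0), 90.0) [619.38925335 -68.98748673  55.        ] moved [51.28925335 78.51251327] 93.78060700419573
0.56 ((87.0, 37.0), (41.56676483154297, 41.0072135925293), 2.290609836578369) [499.43012951 117.12358611  55.        ] moved [-68.66987049 264.62358611] 273.3883564443489
```

View pics/wrist5.png

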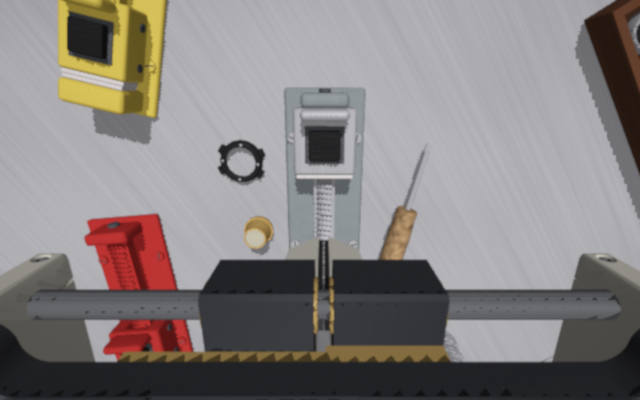

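The jaw stands against the end stop (rows 107-110, no gap) after about 94 mm of travel. The button at (324,145) has been let go, the bezel, loupe and driver are where they were, and the tool is clear with no force on it. I'm handing in.

```bash
python3 -c "
from plant import bot
print(bot.close_job())"
```

```text
the job is handed in; nothing more can be done
None
```

The grey vise is open: the last wrist picture shows the jaw against its end stop, the button let go and the arm clear. The bezel, loupe and driver look unmoved, and I did not look at the jar, funnel and bracelets again. The job is handed in, and no verdict came back.

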